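# Lock the green rearing box with the cam key

### The job

Take the orange-handled cam key out of its grey holder, put its blade fully down into the slotted lock on the green-lidded rearing box, and turn the lock clockwise until it stops and its slot points at the two white dots. Let go and leave the key standing upright in that lock; the blue-lidded box is already locked, so do not turn its lock.

Things in the scene. Friction and masses are not known exactly. Their poses are not given: they have to be found in the camera images.
- key_grip (a point): Loose cam key upright in a fixed grey holder (70x70x40 mm high). Point: centre of the orange handle, 40 mm wide (x) x 16 thick (y) x 50 high (z up). Round collar 42 mm across, underside 54 mm below the point, rests on the holder. Blade below it: 36 mm along x, 5 along y, 13 long, tip 67 mm below the point, loose in the holder's slot (lift 20 mm to free it). Stands on its collar in the lock too.
- lock_top (a point): Lock to turn: aluminium disc, 56 mm across, amid the green lid of a fixed clear box (150x150x80 mm high). Point: centre of its flat top, 99 mm above the table. Axes turn with it: x along the slot, z up. Slot: right across, 9 mm wide (chamfered to 17 at the top), 15 deep: the key's collar rests on the top, handle centre 54 mm above. Play: blade turns about 7 degrees more than the lock.
- lock (a joint): Turn of the green box's lock, rad, growing clockwise seen from above. 0: open; it starts at 0.05 to 0.3 and stops hard at 1.571: locked, slot pointing at the two white dots on the lid. Light friction (about 0.1 N m); it stays where it is left.
- other_lock (a joint): The same lock on an identical box with a blue lid, rad; already locked (1.5 to 1.571). Leave it. The two boxes swap left and right places at random.
Things that resemble listed ones, but are neither listed nor needed, are in the scene too. There is more than one size of the part that bears key_grip; the job needs the smallest.

How it is judged:
On the way, in this order (a step that is already met when the one before it is completed fails the run):
1. the key's blade is fully down in the slot of the green box's lock, before the lock is turned (horizontal distance between key_grip and lock_top below 0.014 m and z of key_grip in the frame of lock_top between 0.045 and 0.059 m and angle between key_grip's own z axis and vertical below 0.2 rad and angle between the x axis of key_grip and the x axis of lock_top, either way round below 0.3 rad and value of joint lock below 0.7 rad), for 0.1 s.
2. the lock is turned to its stop with the key in it (horizontal distance between key_grip and lock_top below 0.014 m and z of key_grip in the frame of lock_top below 0.063 m and value of joint lock above 1.31 rad), for 0.1 s.
At the end, for the whole second after the job is handed in: The green box's lock is at its clockwise stop (within 15 degrees), and the key, released, stands upright (within 11 degrees) in its slot with the blade along the slot, the collar down on the lock (within 5 mm) and the handle within 14 mm of the lock's axis (horizontal distance between key_grip and lock_top below 0.014 m and z of key_grip in the frame of lock_top between 0.045 and 0.059 m and angle between key_grip's own z axis and vertical below 0.2 rad and angle between the x axis of key_grip and the x axis of lock_top, either way round below 0.3 rad and value of joint lock above 1.31 rad); the robot touches nothing.
It fails at once if the blue box's lock is turned (value of joint other_lock below 1.3 rad).
It also fails if it takes over 45 s, if anything falls off the work surface, if the arm or the gripper's body presses on something with over 40 N, if the wrist force passes 120 N, or if a joint passes its speed limit or range.

### The arm

A 6-joint arm with a two-finger parallel gripper is mounted at the origin on the work surface. World frame = base frame: x ahead of the robot, y to its left, z up, the work surface at z = 0. Lengths are in m, angles in rad, forces in N, time in s.
With the tool pointing down it reaches from about 0.35 to 0.95 m from the base axis. Payload 17.4 kg.
Tool frame: the origin (TCP) lies between the finger pads; the fingertips stand r.tip_extent ahead of it and the grasp point (between the pads) lies 6 mm ahead of it (r.tip_extent is the distance from the TCP to the fingertips, in m); z points along the fingers, y is the line along which they close (so a half turn about z gives the same grasp; the last joint's range is limited). The gripper opens to 93 mm and grips with 3 to 60 N. Pads are 15 mm wide; open, the fingers measure 128 mm over their backs; the gripper's body (75 mm by 188 mm) begins 65 mm behind the grasp point.
Start: joints at [1.067, 0.116, 1.442, -0, 1.584, -0.038], TCP at [0.303, 0.603, 0.244] pointing down, gripper open.
Joint ranges: [-2.83, 2.83], [-0.83, 2.19], [0.07, 2.5], [-1.14, 4.28], [0.01, 3], [-2.97, 2.97]. Speed limits (rad/s): [1.89, 1.89, 2.22, 3.14, 3.14, 3.14].

### API

Orientations are given as [roll, pitch, yaw] about the fixed x, y, z axes, in that order (R = Rz(yaw) Ry(pitch) Rx(roll)).
In Python, from bench import r gives the robot as it stands. The module is installed in compiled form; this text tells all that it offers.
- The arm moves only by the tool apply_moves, never from a script. Its argument "rows" is a list of rows, each an object of numbers: "claw": the gripper's target within -1 to 1 (fully open at 1, half-way at 0, shut at -1); "dx", "dy", "dz": the shift along the tool's x, y, z in cm; "wx", "wy", "wz": the turn, a rotation vector about the tool's x, y, z in degrees. In form: [{"claw": .., "dx": .., "dy": .., "dz": .., "wx": .., "wy": .., "wz": ..}, ...]. A call has exactly 10 rows; each row is the pose to reach, as a shift and turn from the pose commanded when the call began, along the tool's axes at that moment; what a row does not reach only later rows make up. A row lasts 1/10 s, in which the tool goes at most 50 mm and 8.59 degrees, less where a joint would pass 70% of its speed; a pose out of reach is approached as far as the arm can. A call with a gripper value outside its range is refused whole. The fingers move at their own pace and stop on an object; the grip force is fixed at half the most. Time passes only in rows, so rows that repeat a pose let the fingers close, or fill a call up. It gives the time, the measured TCP pose, the force, the opening and the grip force at its end, in the units of the state.
- r.observe(): the state, without advancing time (a new reading comes with each control period).
- r.read_camera(name): name is "scene" or "side" or "wrist"; returns (picture, depth): 384x512x3 uint8, blue, green, red; 384x512 float32, m along the optical axis (not along the pixel's ray), 0 where there is no reading.
- r.camera_params(name): a dict with "fx", "fy", "cx", "cy" (pixels), "T" (4x4, takes a point from camera to world coordinates); the wrist camera has in their place "mount" (4x4, takes a point from camera to tool coordinates, whose origin is the TCP and whose axes are the flange's). Camera axes: x right, y down, z forward; pixel columns grow to the right and rows downward; lengths in m; the calibration is good to about 2 mm. A picture is of the moment at which its call begins: read the wrist's pose just before it. camera_params takes no time and is no camera call.
- r.job_done(): hands the job in; it is judged then, once.
The state is a dict: "clock": time; "q": joint angles; "joint_velocities": joint speeds; "effort": joint torques, N m; "tcp_pos": TCP position; "tool_rot": TCP orientation; "force": force on the tool from outside, world axes, zero at the start; "ft_torque": the same for the moment, N m; "opening": finger opening in m; "gripper_force": force on a finger pad.
Only numpy, scipy, OpenCV 4.12 (cv2) and the standard library are available. Lean on these libraries where they do the work, as an engineer would, in place of code of your own. Each camera call takes 0.05 s, during which the arm holds its last target. There are 200 camera calls.

## Working session

There is one attempt and no reset: what is moved stays moved. The work goes in short steps, Python scripts to look and compute and a tool call to move; the robot and the scene stay as the last step left them, time stands still between calls to the robot, and variables do not carry over. Pictures are saved under pics/ and viewed, at most 10 in all, crops included, and the job is handed in when it is done.

Besides the shell and the picture viewer there is one more tool, called after "Request:" in YAML: its name, and indented under it one key for each argument. apply_moves: Moves the arm, as the interface text tells. Its arguments: {"type":"object","properties":{"rows":{"type":"array"}},"required":["rows"]}

```bash
mkdir -p pics
python3 - <<'E'
from bench import r
import cv2,numpy as np
s=r.observe();print(s['tcp_pos'],s['tool_rot'],s['clock'],s['opening'],r.tip_extent)
for n in ['scene','side']:
    im,d=r.read_camera(n);cv2.imwrite(f'pics/{n}0.png',im);np.savez(f'{n}0.npz',im=im,d=d)
    p=r.camera_params(n);print(n,p)
print(r.camera_params('wrist'))
E
```

```text
[0.30310376 0.60293207 0.24290257] [-3.14046154e+00 -3.57251051e-05  2.67578998e+00] 0.0 0.09277669376766728 0.025
scene {'fx': 408.39146068437947, 'fy': 408.39146068437947, 'cx': 251.76871140470612, 'cy': 196.82761039046116, 'T': array([[ 0.12066128,  0.61249693, -0.78120955,  1.1331554 ],
       [ 0.99266709, -0.08021222,  0.09043252, -0.07350992],
       [-0.00727291, -0.78639272, -0.61768406,  0.5606688 ],
       [ 0.        ,  0.        ,  0.        ,  1.        ]])}
side {'fx': 473.53557996478185, 'fy': 473.53557996478185, 'cx': 254.8330324803961, 'cy': 189.4278871903291, 'T': array([[ 0.95463779, -0.18854654,  0.23047102,  0.30763032],
       [-0.29767802, -0.62347372,  0.72295803, -0.70809211],
       [ 0.00738139, -0.75876921, -0.65131774,  0.71727242],
       [ 0.        ,  0.        ,  0.        ,  1.        ]])}
{'fx': 271.48263758614837, 'fy': 271.48263758614837, 'cx': 254.89723027421624, 'cy': 193.1952624683142, 'mount': array([[ 5.23436732e-04, -9.55853055e-01, -2.93844624e-01,
         8.23650832e-02],
       [ 9.99999593e-01,  7.16343981e-04, -5.48871925e-04,
        -7.01803235e-04],
       [ 7.35134734e-04, -2.93844217e-01,  9.55853041e-01,
        -1.40965581e-01],
       [ 0.00000000e+00,  0.00000000e+00,  0.00000000e+00,
         1.00000000e+00]])}
```

View pics/scene0.png

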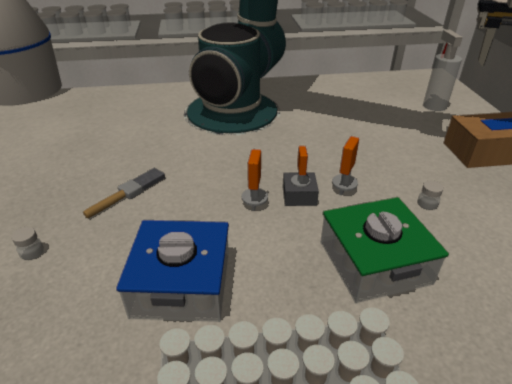

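View pics/side0.png

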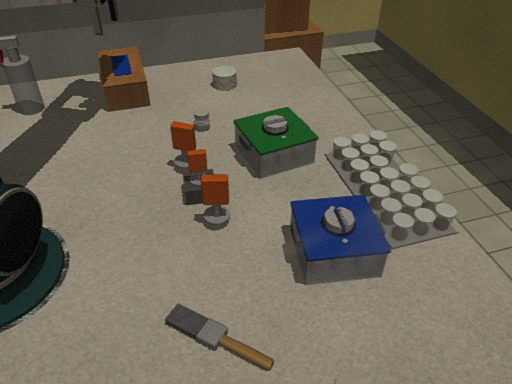

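```bash
cat > h.py <<'E'
import numpy as np,cv2
from bench import r
def cloud(n,d,T=None):
    p=r.camera_params(n); T=p['T'] if T is None else T
    v,u=np.mgrid[:384,:512]; P=np.stack([(u-p['cx'])/p['fx']*d,(v-p['cy'])/p['fy']*d,d,np.ones_like(d)],-1)
    return (P@T.T)[...,:3]
def wrist():
    from scipy.spatial.transform import Rotation as R
    s=r.observe();M=np.eye(4);M[:3,:3]=R.from_euler('xyz',s['tool_rot']).as_matrix();M[:3,3]=s['tcp_pos']
    im,d=r.read_camera('wrist'); return im,d,cloud('wrist',d,M@r.camera_params('wrist')['mount']),s
E
python3 - <<'E'
from h import *
for n in ['scene','side']:
    z=np.load(n+'0.npz');im=z['im'];W=cloud(n,z['d']);h=cv2.cvtColor(im,cv2.COLOR_BGR2HSV)
    ok=z['d']>0
    for nm,lo,hi,zl in [('orange',(3,200,90),(13,255,255),.05),('green',(50,150,40),(75,255,255),.05),('blue',(105,150,40),(125,255,255),.05)]:
        m=(cv2.inRange(h,lo,hi)>0)&ok&(W[...,2]>zl)&(W[...,2]<.25)
        k,l,st,c=cv2.connectedComponentsWithStats(m.astype(np.uint8))
        for i in range(1,k):
            if st[i,4]>60:
                p=W[l==i]; print(n,nm,c[i].round(),st[i,4],'min',np.percentile(p,2,0).round(3),'max',np.percentile(p,98,0).round(3),'med',np.median(p,0).round(3))
    m=ok&(W[...,2]>.092)&(W[...,2]<.106)&(h[...,1]<70)
    k,l,st,c=cv2.connectedComponentsWithStats(m.astype(np.uint8))
    for i in range(1,k):
        if st[i,4]>150:p=W[l==i];print(n,'disc',c[i].round(),st[i,4],p.min(0).round(3),p.max(0).round(3),((p.min(0)+p.max(0))/2).round(3))
a=np.load('scene0.npz')['im'];b=np.load('side0.npz')['im']
cv2.imwrite('pics/crop1.png',np.hstack([cv2.resize(a[140:300,230:450],None,fx=1.8,fy=1.8,interpolation=2),cv2.resize(b[105:265,155:375],None,fx=1.8,fy=1.8,interpolation=2)]))
E
```

```text
scene orange [348. 155.] 309 min [0.413 0.197 0.063] max [0.451 0.231 0.127] med [0.445 0.207 0.106]
scene orange [302. 161.] 175 min [0.425 0.104 0.075] max [0.456 0.117 0.121] med [0.453 0.11  0.105]
scene orange [254. 170.] 330 min [ 0.432 -0.002  0.063] max [0.478 0.021 0.127] med [0.475 0.007 0.107]
scene green [383. 238.] 4637 min [0.576 0.129 0.077] max [0.729 0.282 0.083] med [0.675 0.196 0.081]
scene blue [26. 47.] 130 min [-0.252 -0.649  0.164] max [-0.123 -0.55   0.172] med [-0.155 -0.59   0.167]
scene blue [499. 124.] 248 min [0.299 0.595 0.081] max [0.344 0.663 0.085] med [0.32  0.625 0.083]
scene blue [176. 260.] 5568 min [ 0.581 -0.22   0.076] max [ 0.737 -0.066  0.083] med [ 0.682 -0.141  0.081]
scene disc [28. 70.] 267 [-0.273 -0.679  0.092] [-0.12  -0.556  0.106] [-0.196 -0.618  0.099]
scene disc [216.  96.] 179 [ 0.057 -0.108  0.092] [0.125 0.013 0.106] [ 0.091 -0.048  0.099]
scene disc [376. 225.] 292 [0.622 0.179 0.092] [0.676 0.205 0.102] [0.649 0.192 0.097]
scene disc [391. 222.] 315 [0.619 0.208 0.092] [0.676 0.234 0.102] [0.647 0.221 0.097]
scene disc [176. 2
[... 531 characters left out ...]
x [0.723 0.279 0.082] med [0.635 0.184 0.079]
side blue [121.  65.] 301 min [0.299 0.597 0.078] max [0.344 0.72  0.083] med [0.322 0.655 0.08 ]
side blue [333. 227.] 3251 min [ 0.576 -0.216  0.077] max [ 0.73  -0.066  0.082] med [ 0.634 -0.15   0.079]
side disc [173.   5.] 439 [0.348 1.035 0.092] [0.791 1.062 0.106] [0.569 1.048 0.099]
side disc [44. 18.] 372 [-0.04   1.035  0.092] [0.251 1.06  0.106] [0.105 1.048 0.099]
side disc [275. 122.] 256 [0.621 0.178 0.092] [0.674 0.236 0.101] [0.648 0.207 0.096]
side disc [346. 217.] 232 [ 0.656 -0.17   0.092] [ 0.681 -0.116  0.101] [ 0.668 -0.143  0.097]
side disc [331. 219.] 224 [ 0.626 -0.169  0.092] [ 0.653 -0.115  0.101] [ 0.639 -0.142  0.097]
```

View pics/crop1.png

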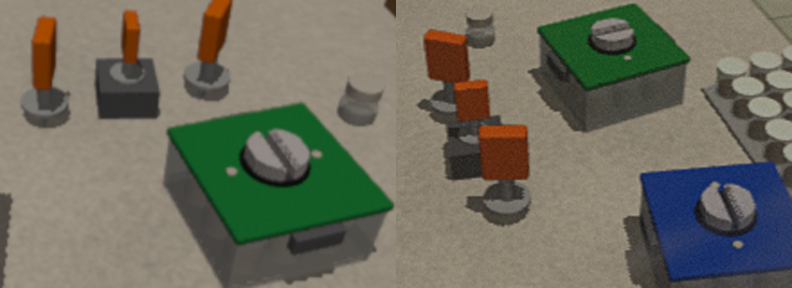

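The three orange handles are at scene (254,170), (302,161) and (348,155). The middle one is the target: it's the only one in a grey holder and the smallest (about 46 mm tall against 64 mm). The green lock is at scene (383,227), with its slot roughly along world x and the white dots roughly along y. I'll look at the lock from above first.

Request:
apply_moves:
  rows:
    - {"claw": 1, "dx": -4.8, "dy": -2, "dz": 0, "wz": -3}
    - {"claw": 1, "dx": -9.6, "dy": -4, "dz": 0, "wz": -6}
    - {"claw": 1, "dx": -14.4, "dy": -6, "dz": 0, "wz": -9}
    - {"claw": 1, "dx": -19.2, "dy": -8, "dz": 0, "wz": -12}
    - {"claw": 1, "dx": -24, "dy": -10, "dz": 0, "wz": -15}
    - {"claw": 1, "dx": -28.8, "dy": -12, "dz": 0, "wz": -18}
    - {"claw": 1, "dx": -33.6, "dy": -14, "dz": 0, "wz": -21}
    - {"claw": 1, "dx": -38.4, "dy": -16, "dz": 0, "wz": -24}
    - {"claw": 1, "dx": -43.2, "dy": -18, "dz": 0, "wz": -26.7}
    - {"claw": 1, "dx": -48.2, "dy": -19.9, "dz": -0.5, "wz": -26.7}

```text
invalid input
```

```bash
cat > look.py <<'E'
from h import *
import sys
im,d,W,s=wrist();np.savez(sys.argv[1]+'.npz',im=im,d=d,W=W);cv2.imwrite(f'pics/{sys.argv[1]}.png',im)
print(s['clock'],s['tcp_pos'],s['tool_rot'],s['q'])
E
python3 look.py w1
```

```text
0.1 [0.30308501 0.60294573 0.24298146] [-3.14053138e+00 -1.43711690e-05  2.67580679e+00] [ 1.06722663e+00  1.16435924e-01  1.44219677e+00 -2.57306581e-05
  1.58402102e+00 -3.77841747e-02]
```

View pics/w1.png

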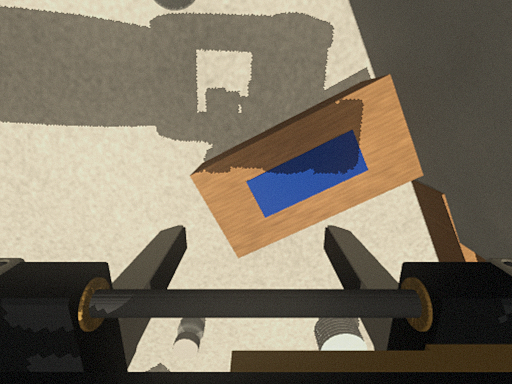

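The move was refused because rows need all seven fields, so this picture only shows the start pose (wooden box at (310,160)). I'm sending it again with every field filled.

Request:
apply_moves:
  rows:
    - {"claw": 1, "dx": -4.8, "dy": -2, "dz": 0, "wx": 0, "wy": 0, "wz": -3}
    - {"claw": 1, "dx": -9.6, "dy": -4, "dz": 0, "wx": 0, "wy": 0, "wz": -6}
    - {"claw": 1, "dx": -14.4, "dy": -6, "dz": 0, "wx": 0, "wy": 0, "wz": -9}
    - {"claw": 1, "dx": -19.2, "dy": -8, "dz": 0, "wx": 0, "wy": 0, "wz": -12}
    - {"claw": 1, "dx": -24, "dy": -10, "dz": 0, "wx": 0, "wy": 0, "wz": -15}
    - {"claw": 1, "dx": -28.8, "dy": -12, "dz": 0, "wx": 0, "wy": 0, "wz": -18}
    - {"claw": 1, "dx": -33.6, "dy": -14, "dz": 0, "wx": 0, "wy": 0, "wz": -21}
    - {"claw": 1, "dx": -38.4, "dy": -16, "dz": 0, "wx": 0, "wy": 0, "wz": -24}
    - {"claw": 1, "dx": -43.2, "dy": -18, "dz": 0, "wx": 0, "wy": 0, "wz": -26.7}
    - {"claw": 1, "dx": -48.2, "dy": -19.9, "dz": -0.5, "wx": 0, "wy": 0, "wz": -26.7}

```text
clock: 1.15
tcp_pos: [0.6308, 0.2229, 0.2466]
tool_rot: [-3.141, -0.001, -3.14]
force: [0.9, 0.6, 0.7]
opening: 0.093
gripper_force: 0.0
```

```bash
python3 look.py w2
```

```text
1.15 [0.63081793 0.22291717 0.24662663] [-3.14141973e+00 -7.74501716e-04 -3.13969780e+00] [ 3.01531512e-01  1.02835333e-01  1.45103220e+00  6.34070551e-05
  1.58851615e+00 -1.27115864e+00]
```

View pics/w2.png

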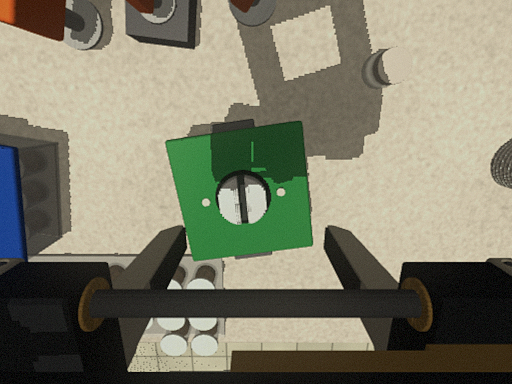

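The wrist view shows the green lock at (243,198), the slot close to vertical in the image, and the dots at (206,203) and (281,192). Next I'll measure the slot and key directions from the clouds.

```bash
cat > lock.py <<'E'
from h import *
def line(p):
    c=p.mean(0);w,v=np.linalg.eigh(np.cov((p-c).T));a=np.degrees(np.arctan2(v[1,-1],v[0,-1]));return c.round(4),round((a+90)%180-90,1),np.sqrt(w).round(4)
def lock(im,W,c0):
    h=cv2.cvtColor(im,cv2.COLOR_BGR2HSV)
    for it in range(3):
        rr=np.hypot(W[...,0]-c0[0],W[...,1]-c0[1]); t=(rr<.032)&(abs(W[...,2]-.099)<.004)
        q=W[t][:,:2].astype(np.float32);c,ra=cv2.minEnclosingCircle(q);c0=c
    print('disc',np.round(c,4),ra)
    rr=np.hypot(W[...,0]-c0[0],W[...,1]-c0[1])
    m=(rr<.024)&(W[...,2]<.0935)&(W[...,2]>.07);print('slot deep',m.sum(),line(W[m][:,:2]))
    m=(rr<.024)&(h[...,2]<75);print('slot dark',m.sum(),line(W[m][:,:2]))
    m=(rr>.032)&(rr<.06)&(h[...,1]<90)&(h[...,2]>90)&(abs(W[...,2]-.081)<.006)
    print('dots',m.sum(),line(W[m][:,:2]))
if __name__=='__main__':
    z=np.load('w2.npz');lock(z['im'],z['W'],(.648,.207))
    for n in ['scene','side']:
        z=np.load(n+'0.npz');W=cloud(n,z['d']);h=cv2.cvtColor(z['im'],cv2.COLOR_BGR2HSV)
        print(n);lock(z['im'],W,(.648,.207))
        m=(cv2.inRange(h,(3,180,90),(14,255,255))>0)&(abs(W[...,0]-.437)<.04)&(abs(W[...,1]-.11)<.04)&(W[...,2]>.07)
        t=m&(W[...,2]>.117);print('key top',t.sum(),line(W[t][:,:2]));print(cv2.minAreaRect(W[m][:,:2].astype(np.float32)*1000))
E
python3 lock.py
```

```text
disc [0.6473 0.2073] 0.028834233060479164
slot deep 296 (array([0.6467, 0.2065]), np.float64(5.2), array([0.0026, 0.0137]))
slot dark 261 (array([0.646 , 0.2069]), np.float64(5.0), array([0.0023, 0.0138]))
dots 140 (array([0.649 , 0.2099]), np.float64(-82.1), array([0.0086, 0.0434]))
scene
disc [0.6465 0.2073] 0.029894515872001648
slot deep 77 (array([0.6481, 0.2114]), np.float64(3.9), array([0.0011, 0.0149]))
slot dark 64 (array([0.6496, 0.2114]), np.float64(3.8), array([0.0012, 0.015 ]))
dots 67 (array([0.6433, 0.212 ]), np.float64(-78.7), array([0.0106, 0.0436]))
key top 71 (array([0.4403, 0.1111]), np.float64(-5.5), array([0.0041, 0.0103]))
((438.59405517578125, 111.02936553955078), (14.167675018310547, 36.109806060791016), 85.67719268798828)
side
disc [0.6483 0.2084] 0.030293969437479973
slot deep 31 (array([0.6476, 0.2103]), np.float64(10.1), array([0.008 , 0.0135]))
slot dark 8 (array([0.647 , 0.2103]), np.float64(30.1), array([0.0084, 0.0133]))
dots 15 (array([0.6604, 0.2009]), np.float64(82.1), array([0.0099, 0.0487]))
key top 64 (array([0.4354, 0.1115]), np.float64(-5.5), array([0.0044, 0.0106]))
((435.84967041015625, 110.51307678222656), (19.13930892944336, 38.03950500488281), 84.77515411376953)
```

Request:
apply_moves:
  rows:
    - {"claw": 1, "dx": 3, "dy": -1.6, "dz": 0, "wx": 0, "wy": 0, "wz": 1}
    - {"claw": 1, "dx": 7, "dy": -3.7, "dz": 0, "wx": 0, "wy": 0, "wz": 2}
    - {"claw": 1, "dx": 11, "dy": -6, "dz": 0, "wx": 0, "wy": 0, "wz": 3}
    - {"claw": 1, "dx": 15, "dy": -8, "dz": 1, "wx": 0, "wy": 0, "wz": 4}
    - {"claw": 1, "dx": 18, "dy": -10, "dz": 2, "wx": 0, "wy": 0, "wz": 5}
    - {"claw": 1, "dx": 20, "dy": -11, "dz": 3, "wx": 0, "wy": 0, "wz": 5.3}
    - {"claw": 1, "dx": 20, "dy": -11, "dz": 4, "wx": 0, "wy": 0, "wz": 5.3}
    - {"claw": 1, "dx": 20, "dy": -11, "dz": 4, "wx": 0, "wy": 0, "wz": 5.3}
    - {"claw": 1, "dx": 20, "dy": -11, "dz": 4, "wx": 0, "wy": 0, "wz": 5.3}
    - {"claw": 1, "dx": 20, "dy": -11, "dz": 4, "wx": 0, "wy": 0, "wz": 5.3}

```text
clock: 2.2
tcp_pos: [0.4306, 0.1152, 0.2074]
tool_rot: [-3.142, -0.0, 3.05]
force: [-0.4, 0.7, -0.3]
opening: 0.0925
gripper_force: 0.0
```

```bash
python3 look.py w3
python3 - <<'E'
from lock import *
z=np.load('w3.npz');W=z['W'];h=cv2.cvtColor(z['im'],cv2.COLOR_BGR2HSV)
m=(cv2.inRange(h,(3,180,60),(14,255,255))>0)&(abs(W[...,0]-.437)<.04)&(abs(W[...,1]-.11)<.04)&(W[...,2]>.07)
t=m&(W[...,2]>.115);print(t.sum(),line(W[t][:,:2]),W[t].max(0),cv2.minAreaRect(W[t][:,:2].astype(np.float32)*1000),np.median(W[t][:,2]))
E
```

```text
2.2 [0.43063853 0.11516128 0.20743833] [-3.14157039e+00 -1.12219284e-04  3.04969395e+00] [ 2.04062761e-01 -3.92217285e-01  1.95688481e+00  1.14391168e-05
  1.57703896e+00 -1.27483480e+00]
561 (array([0.4341, 0.1135]), np.float64(-6.0), array([0.0043, 0.0111])) [0.45340182 0.131517   0.29281728] ((429.3236083984375, 114.8175048828125), (20.138261795043945, 47.439727783203125), 72.3629150390625) 0.11875000100390445
```

View pics/w3.png

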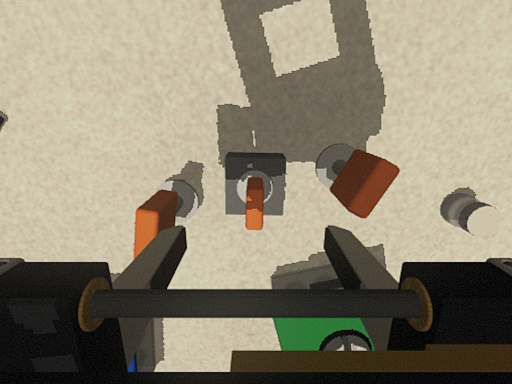

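The small key is at (255,205), between the fingers, and the bigger neighbours at (155,220) and (365,183) are clear of them. I'll descend around the handle.

Request:
apply_moves:
  rows:
    - {"claw": 0.3, "dx": -0.55, "dy": -0.25, "dz": 1, "wx": 0, "wy": 0, "wz": 0}
    - {"claw": 0.3, "dx": -0.55, "dy": -0.25, "dz": 2.5, "wx": 0, "wy": 0, "wz": 0}
    - {"claw": 0.3, "dx": -0.55, "dy": -0.25, "dz": 4, "wx": 0, "wy": 0, "wz": 0}
    - {"claw": 0.3, "dx": -0.55, "dy": -0.25, "dz": 5.5, "wx": 0, "wy": 0, "wz": 0}
    - {"claw": 0.3, "dx": -0.55, "dy": -0.25, "dz": 7, "wx": 0, "wy": 0, "wz": 0}
    - {"claw": 0.3, "dx": -0.55, "dy": -0.25, "dz": 8.5, "wx": 0, "wy": 0, "wz": 0}
    - {"claw": 0.3, "dx": -0.55, "dy": -0.25, "dz": 9.7, "wx": 0, "wy": 0, "wz": 0}
    - {"claw": 0.3, "dx": -0.55, "dy": -0.25, "dz": 10.5, "wx": 0, "wy": 0, "wz": 0}
    - {"claw": 0.3, "dx": -0.55, "dy": -0.25, "dz": 10.7, "wx": 0, "wy": 0, "wz": 0}
    - {"claw": 0.3, "dx": -0.55, "dy": -0.25, "dz": 10.7, "wx": 0, "wy": 0, "wz": 0}

```text
clock: 3.25
tcp_pos: [0.4353, 0.1118, 0.1002]
tool_rot: [-3.142, -0.0, 3.049]
force: [0.6, -0.2, 0.2]
opening: 0.0605
gripper_force: 0.0
```

Request:
apply_moves:
  rows:
    - {"claw": -0.2, "dx": 0, "dy": 0, "dz": 0, "wx": 0, "wy": 0, "wz": 0}
    - {"claw": -0.4, "dx": 0, "dy": 0, "dz": 0, "wx": 0, "wy": 0, "wz": 0}
    - {"claw": -0.6, "dx": 0, "dy": 0, "dz": 0, "wx": 0, "wy": 0, "wz": 0}
    - {"claw": -1, "dx": 0, "dy": 0, "dz": 0, "wx": 0, "wy": 0, "wz": 0}
    - {"claw": -1, "dx": 0, "dy": 0, "dz": 0, "wx": 0, "wy": 0, "wz": 0}
    - {"claw": -1, "dx": 0, "dy": 0, "dz": 0, "wx": 0, "wy": 0, "wz": 0}
    - {"claw": -1, "dx": 0, "dy": 0, "dz": 0, "wx": 0, "wy": 0, "wz": 0}
    - {"claw": -1, "dx": 0, "dy": 0, "dz": 0, "wx": 0, "wy": 0, "wz": 0}
    - {"claw": -1, "dx": 0, "dy": 0, "dz": 0, "wx": 0, "wy": 0, "wz": 0}
    - {"claw": -1, "dx": 0, "dy": 0, "dz": 0, "wx": 0, "wy": 0, "wz": 0}

```text
clock: 4.25
tcp_pos: [0.4352, 0.1119, 0.1001]
tool_rot: [3.141, -0.0, 3.049]
force: [0.2, 1.4, 0.4]
opening: 0.0157
gripper_force: 30.0
```

Request:
apply_moves:
  rows:
    - {"claw": -1, "dx": 0, "dy": 0, "dz": -0.5, "wx": 0, "wy": 0, "wz": 0}
    - {"claw": -1, "dx": 0, "dy": 0, "dz": -1.5, "wx": 0, "wy": 0, "wz": 0}
    - {"claw": -1, "dx": 0, "dy": 0, "dz": -2.5, "wx": 0, "wy": 0, "wz": 0}
    - {"claw": -1, "dx": 0, "dy": 0, "dz": -4, "wx": 0, "wy": 0, "wz": 0}
    - {"claw": -1, "dx": 0, "dy": 0, "dz": -5.5, "wx": 0, "wy": 0, "wz": 0}
    - {"claw": -1, "dx": 0, "dy": 0, "dz": -7.5, "wx": 0, "wy": 0, "wz": 0}
    - {"claw": -1, "dx": 0, "dy": 0, "dz": -9.5, "wx": 0, "wy": 0, "wz": 0}
    - {"claw": -1, "dx": 0, "dy": 0, "dz": -11, "wx": 0, "wy": 0, "wz": 0}
    - {"claw": -1, "dx": 0, "dy": 0, "dz": -12, "wx": 0, "wy": 0, "wz": 0}
    - {"claw": -1, "dx": 0, "dy": 0, "dz": -12, "wx": 0, "wy": 0, "wz": 0}

```text
clock: 5.25
tcp_pos: [0.4356, 0.1118, 0.2216]
tool_rot: [3.141, 0.002, 3.049]
force: [-0.2, -0.4, -2.5]
opening: 0.016
gripper_force: 30.0
```

```bash
python3 look.py w4
python3 - <<'E'
from lock import *
from scipy.spatial.transform import Rotation as R
s=r.observe();Rt=R.from_euler('xyz',s['tool_rot']).as_matrix();o=s['tcp_pos']
for n in ['scene','side','wrist']:
    if n=='wrist': z=np.load('w4.npz');im,d,W=z['im'],z['d'],z['W']
    else: im,d=r.read_camera(n);W=cloud(n,d);cv2.imwrite(f'pics/{n}4.png',im)
    h=cv2.cvtColor(im,cv2.COLOR_BGR2HSV);L=(W-o)@Rt
    # expected collar around L z ~ 0.006+0.044..0.054
    near=(np.hypot(L[...,0],L[...,1])<.05)&(d>0)
    m=near&(cv2.inRange(h,(3,150,50),(14,255,255))>0);p=L[m];print(n,'orange',m.sum(),np.percentile(p,3,0).round(4),np.percentile(p,97,0).round(4))
    m=near&(L[...,2]>.035)&(L[...,2]<.09);p=L[m];print('low',m.sum(),np.percentile(p,2,0).round(4),np.percentile(p,98,0).round(4))
    m=near&(L[...,2]>.066)&(L[...,2]<.076);p=L[m];print('blade',m.sum());
    if m.sum()>8: print(np.percentile(p,2,0).round(4),np.percentile(p,98,0).round(4))
E
python3 - <<'E'
import cv2
a=cv2.imread('pics/scene4.png')[60:220,220:400];b=cv2.imread('pics/side4.png')[40:200,110:290]
import numpy as np
cv2.imwrite('pics/c4.png',cv2.resize(np.hstack([a,b]),None,fx=2.2,fy=2.2,interpolation=2))
E
```

```text
5.25 [0.43561157 0.11184492 0.22161418] [3.14112080e+00 1.80771575e-03 3.04923138e+00] [ 1.94631768e-01 -3.87748473e-01  1.93086693e+00 -5.91700171e-05
  1.59660685e+00 -1.28380529e+00]
scene orange 268 [-0.0211 -0.0092 -0.0206] [0.0085 0.0062 0.0255]
low 249 [-0.0201 -0.0207  0.0367] [0.0145 0.017  0.0683]
blade 10
[-0.0185 -0.004   0.0664] [-0.0093  0.0008  0.0718]
side orange 185 [-0.0188 -0.0125 -0.0112] [ 0.0182 -0.0044  0.0315]
low 244 [-0.0192 -0.0208  0.0367] [0.0181 0.0151 0.0743]
blade 16
[-0.0174 -0.0066  0.0688] [ 0.0174 -0.0005  0.0753]
wrist orange 2352 [-0.0065 -0.0079 -0.0213] [0.0207 0.0069 0.0205]
low 1040 [-0.0042 -0.0207  0.0537] [0.0204 0.0188 0.058 ]
blade 6
```

View pics/c4.png

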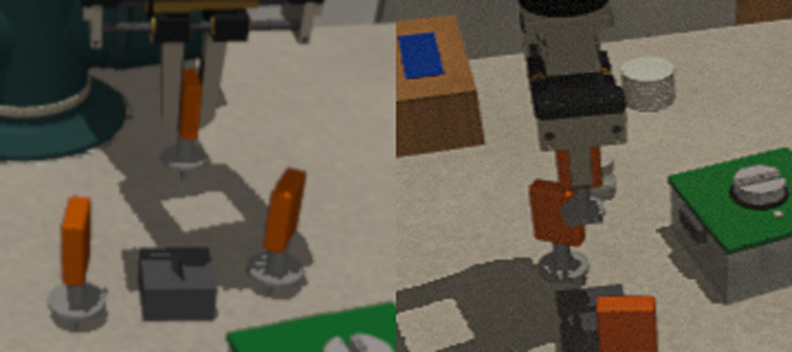

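The key is held upright and clear of the holder (crop left (187,110), right (560,215)), aligned with the tool and about centred. Now I'll carry it over the green lock and turn the blade to the slot at about +5°.

Request:
apply_moves:
  rows:
    - {"claw": -1, "dx": -1, "dy": 0.6, "dz": 0, "wx": 0, "wy": 0, "wz": -1}
    - {"claw": -1, "dx": -3, "dy": 1.8, "dz": 0, "wx": 0, "wy": 0, "wz": -2}
    - {"claw": -1, "dx": -6, "dy": 3.5, "dz": 0, "wx": 0, "wy": 0, "wz": -4}
    - {"claw": -1, "dx": -9.5, "dy": 5.5, "dz": 0, "wx": 0, "wy": 0, "wz": -6}
    - {"claw": -1, "dx": -13, "dy": 7.5, "dz": 0, "wx": 0, "wy": 0, "wz": -8}
    - {"claw": -1, "dx": -16, "dy": 9.2, "dz": 0, "wx": 0, "wy": 0, "wz": -9}
    - {"claw": -1, "dx": -18.5, "dy": 10.6, "dz": 0, "wx": 0, "wy": 0, "wz": -10.3}
    - {"claw": -1, "dx": -19.8, "dy": 11.4, "dz": 1, "wx": 0, "wy": 0, "wz": -10.3}
    - {"claw": -1, "dx": -20.2, "dy": 11.6, "dz": 2.5, "wx": 0, "wy": 0, "wz": -10.3}
    - {"claw": -1, "dx": -20.2, "dy": 11.6, "dz": 3.1, "wx": 0, "wy": 0, "wz": -10.3}

```text
clock: 6.4
tcp_pos: [0.6467, 0.2088, 0.1857]
tool_rot: [-3.141, -0.004, -3.054]
force: [0.1, -0.7, -1.7]
opening: 0.0162
gripper_force: 30.0
```

```bash
cat > chk.py <<'E'
from lock import *
import sys
from scipy.spatial.transform import Rotation as R
s=r.observe();Rt=R.from_euler('xyz',s['tool_rot']).as_matrix();o=s['tcp_pos'];print(o,s['tool_rot'],s['q'])
T=[]
for n,c in [('scene',(376,215)),('side',(275,115))]:
    im,d=r.read_camera(n);W=cloud(n,d);L=(W-o)@Rt;h=cv2.cvtColor(im,cv2.COLOR_BGR2HSV)
    near=(np.hypot(L[...,0],L[...,1])<.04)&(d>0)
    for nm,a,b in [('collar',.045,.062),('blade',.064,.076)]:
        m=near&(L[...,2]>a)&(L[...,2]<b);p=W[m]
        if m.sum()>5: print(n,nm,m.sum(),np.percentile(p,2,0).round(4),np.percentile(p,98,0).round(4))
    m=(np.hypot(W[...,0]-.647,W[...,1]-.2075)<.033)&(abs(W[...,2]-.098)<.005);p=W[m];print(n,'disc',np.percentile(p,2,0).round(4),np.percentile(p,98,0).round(4))
    y,x=c[1],c[0];T.append(cv2.resize(im[y-80:y+60,x-80:x+80],None,fx=2.4,fy=2.4,interpolation=2))
cv2.imwrite(f'pics/{sys.argv[1]}.png',np.hstack(T))
E
python3 chk.py c5
```

```text
[0.64674988 0.20876821 0.1856687 ] [-3.14090251 -0.00364047 -3.05361888] [ 2.74707677e-01  1.48533854e-01  1.49981750e+00 -2.29437523e-06
  1.49694661e+00 -1.38406351e+00]
scene collar 335 [0.628  0.1872 0.1264] [0.6664 0.2261 0.1389]
scene blade 24 [0.6536 0.2057 0.1131] [0.6642 0.2108 0.121 ]
scene disc [0.6263 0.1804 0.0933] [0.6732 0.2316 0.1014]
side collar 148 [0.6266 0.1864 0.1259] [0.6644 0.2252 0.1391]
side blade 19 [0.6282 0.2017 0.1101] [0.6596 0.2108 0.1207]
side disc [0.6212 0.1797 0.0933] [0.6724 0.2266 0.1005]
```

View pics/c5.png

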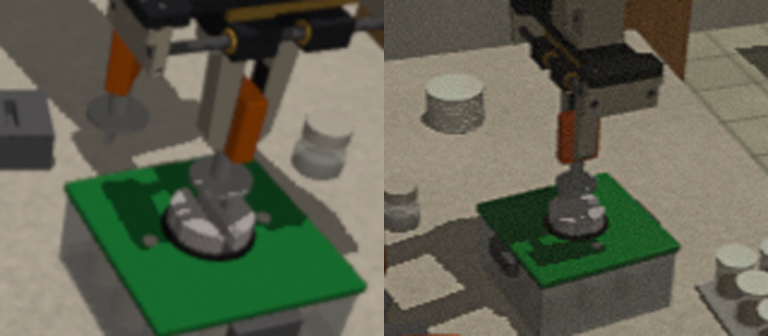

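The key stands centred over the slot within about 1 mm (crop left (220,190), right (578,190)), with the blade along the slot. I'll descend part way with a 1 mm correction.

Request:
apply_moves:
  rows:
    - {"claw": -1, "dx": -0.1, "dy": 0.1, "dz": 0, "wx": 0, "wy": 0, "wz": 0}
    - {"claw": -1, "dx": -0.1, "dy": 0.1, "dz": 0, "wx": 0, "wy": 0, "wz": 0}
    - {"claw": -1, "dx": -0.1, "dy": 0.1, "dz": 0.2, "wx": 0, "wy": 0, "wz": 0}
    - {"claw": -1, "dx": -0.1, "dy": 0.1, "dz": 0.5, "wx": 0, "wy": 0, "wz": 0}
    - {"claw": -1, "dx": -0.1, "dy": 0.1, "dz": 0.8, "wx": 0, "wy": 0, "wz": 0}
    - {"claw": -1, "dx": -0.1, "dy": 0.1, "dz": 1.1, "wx": 0, "wy": 0, "wz": 0}
    - {"claw": -1, "dx": -0.1, "dy": 0.1, "dz": 1.4, "wx": 0, "wy": 0, "wz": 0}
    - {"claw": -1, "dx": -0.1, "dy": 0.1, "dz": 1.7, "wx": 0, "wy": 0, "wz": 0}
    - {"claw": -1, "dx": -0.1, "dy": 0.1, "dz": 1.7, "wx": 0, "wy": 0, "wz": 0}
    - {"claw": -1, "dx": -0.1, "dy": 0.1, "dz": 1.7, "wx": 0, "wy": 0, "wz": 0}

```text
clock: 7.5
tcp_pos: [0.648, 0.2098, 0.1721]
tool_rot: [-3.142, -0.0, -3.054]
force: [-0.2, 0.1, -1.6]
opening: 0.0158
gripper_force: 30.0
```

Request:
apply_moves:
  rows:
    - {"claw": -1, "dx": 0, "dy": 0, "dz": 0.2, "wx": 0, "wy": 0, "wz": 0}
    - {"claw": -1, "dx": 0, "dy": 0, "dz": 0.4, "wx": 0, "wy": 0, "wz": 0}
    - {"claw": -1, "dx": 0, "dy": 0, "dz": 0.6, "wx": 0, "wy": 0, "wz": 0}
    - {"claw": -1, "dx": 0, "dy": 0, "dz": 0.8, "wx": 0, "wy": 0, "wz": 0}
    - {"claw": -1, "dx": 0, "dy": 0, "dz": 1.0, "wx": 0, "wy": 0, "wz": 0}
    - {"claw": -1, "dx": 0, "dy": 0, "dz": 1.1, "wx": 0, "wy": 0, "wz": 0}
    - {"claw": -1, "dx": 0, "dy": 0, "dz": 1.2, "wx": 0, "wy": 0, "wz": 0}
    - {"claw": -1, "dx": 0, "dy": 0, "dz": 1.2, "wx": 0, "wy": 0, "wz": 0}
    - {"claw": -1, "dx": 0, "dy": 0, "dz": 1.2, "wx": 0, "wy": 0, "wz": 0}
    - {"claw": -1, "dx": 0, "dy": 0, "dz": 1.2, "wx": 0, "wy": 0, "wz": 0}

```text
clock: 8.5
tcp_pos: [0.648, 0.2098, 0.1603]
tool_rot: [3.142, 0.0, -3.054]
force: [0.9, -0.3, -1.8]
opening: 0.0155
gripper_force: 30.0
```

The blade went in with no contact force. I'll press down another 1 mm and start turning clockwise (positive wz), watching the force.

Request:
apply_moves:
  rows:
    - {"claw": -1, "dx": 0, "dy": 0, "dz": 0.1, "wx": 0, "wy": 0, "wz": 0}
    - {"claw": -1, "dx": 0, "dy": 0, "dz": 0.1, "wx": 0, "wy": 0, "wz": 0}
    - {"claw": -1, "dx": 0, "dy": 0, "dz": 0.1, "wx": 0, "wy": 0, "wz": 0}
    - {"claw": -1, "dx": 0, "dy": 0, "dz": 0.1, "wx": 0, "wy": 0, "wz": 4}
    - {"claw": -1, "dx": 0, "dy": 0, "dz": 0.1, "wx": 0, "wy": 0, "wz": 9}
    - {"claw": -1, "dx": 0, "dy": 0, "dz": 0.1, "wx": 0, "wy": 0, "wz": 14}
    - {"claw": -1, "dx": 0, "dy": 0, "dz": 0.1, "wx": 0, "wy": 0, "wz": 19}
    - {"claw": -1, "dx": 0, "dy": 0, "dz": 0.1, "wx": 0, "wy": 0, "wz": 24}
    - {"claw": -1, "dx": 0, "dy": 0, "dz": 0.1, "wx": 0, "wy": 0, "wz": 28}
    - {"claw": -1, "dx": 0, "dy": 0, "dz": 0.1, "wx": 0, "wy": 0, "wz": 30}

```text
clock: 9.5
tcp_pos: [0.648, 0.209, 0.1591]
tool_rot: [-3.14, 0.0, 2.702]
force: [-0.7, -4.7, 0.6]
opening: 0.016
gripper_force: 30.0
```

Request:
apply_moves:
  rows:
    - {"claw": -1, "dx": 0, "dy": 0, "dz": 0, "wx": 0, "wy": 0, "wz": 5}
    - {"claw": -1, "dx": 0, "dy": 0, "dz": 0, "wx": 0, "wy": 0, "wz": 11}
    - {"claw": -1, "dx": 0, "dy": 0, "dz": 0, "wx": 0, "wy": 0, "wz": 17}
    - {"claw": -1, "dx": 0, "dy": 0, "dz": 0, "wx": 0, "wy": 0, "wz": 23}
    - {"claw": -1, "dx": 0, "dy": 0, "dz": 0, "wx": 0, "wy": 0, "wz": 29}
    - {"claw": -1, "dx": 0, "dy": 0, "dz": 0, "wx": 0, "wy": 0, "wz": 35}
    - {"claw": -1, "dx": 0, "dy": 0, "dz": 0, "wx": 0, "wy": 0, "wz": 41}
    - {"claw": -1, "dx": 0, "dy": 0, "dz": 0, "wx": 0, "wy": 0, "wz": 46}
    - {"claw": -1, "dx": 0, "dy": 0, "dz": 0, "wx": 0, "wy": 0, "wz": 50}
    - {"claw": -1, "dx": 0, "dy": 0, "dz": 0, "wx": 0, "wy": 0, "wz": 50}

```text
clock: 10.5
tcp_pos: [0.6477, 0.2089, 0.1592]
tool_rot: [-3.14, 0.001, 1.83]
force: [-2.5, -5.7, 1.1]
opening: 0.016
gripper_force: 30.0
```

```bash
python3 -c "
from bench import r
s=r.observe();print(s['ft_torque'],s['force'],s['tool_rot'],s['q'])"
```

```text
[-1.21405492  0.87554855  0.07438981] [-2.50378539 -5.68597129  1.10012291] [-3.14020683e+00  1.33018747e-03  1.82976628e+00] [ 2.75108260e-01  1.62414195e-01  1.52782104e+00 -1.31681095e-03
  1.45276464e+00  1.62952165e-02]
```

Request:
apply_moves:
  rows:
    - {"claw": -1, "dx": 0, "dy": 0, "dz": 0, "wx": 0, "wy": 0, "wz": 2}
    - {"claw": -1, "dx": 0, "dy": 0, "dz": 0, "wx": 0, "wy": 0, "wz": 4}
    - {"claw": -1, "dx": 0, "dy": 0, "dz": 0, "wx": 0, "wy": 0, "wz": 6}
    - {"claw": -1, "dx": 0, "dy": 0, "dz": 0, "wx": 0, "wy": 0, "wz": 8}
    - {"claw": -1, "dx": 0, "dy": 0, "dz": 0, "wx": 0, "wy": 0, "wz": 9}
    - {"claw": -1, "dx": 0, "dy": 0, "dz": 0, "wx": 0, "wy": 0, "wz": 10}
    - {"claw": -1, "dx": 0, "dy": 0, "dz": 0, "wx": 0, "wy": 0, "wz": 11}
    - {"claw": -1, "dx": 0, "dy": 0, "dz": 0, "wx": 0, "wy": 0, "wz": 12}
    - {"claw": -1, "dx": 0, "dy": 0, "dz": 0, "wx": 0, "wy": 0, "wz": 12}
    - {"claw": -1, "dx": 0, "dy": 0, "dz": 0, "wx": 0, "wy": 0, "wz": 12}

```text
clock: 11.5
tcp_pos: [0.6476, 0.2091, 0.1591]
tool_rot: [-3.14, 0.001, 1.623]
force: [-4.1, -5.8, 1.6]
opening: 0.016
gripper_force: 30.0
```

```bash
python3 -c "
from bench import r
s=r.observe();print(s['ft_torque'],s['force'],s['tool_rot'],s['q'])"
```

```text
[-1.09995708  0.90378644  0.0293236 ] [-4.08488963 -5.84518232  1.58622705] [-3.14038011e+00  1.29894784e-03  1.62312913e+00] [ 2.75272654e-01  1.62413323e-01  1.52787009e+00 -1.00570415e-03
  1.45277904e+00  2.23059792e-01]
```

Request:
apply_moves:
  rows:
    - {"claw": -1, "dx": 0, "dy": 0, "dz": 0, "wx": 0, "wy": 0, "wz": 1}
    - {"claw": -1, "dx": 0, "dy": 0, "dz": 0, "wx": 0, "wy": 0, "wz": 2}
    - {"claw": -1, "dx": 0, "dy": 0, "dz": 0, "wx": 0, "wy": 0, "wz": 3}
    - {"claw": -1, "dx": 0, "dy": 0, "dz": 0, "wx": 0, "wy": 0, "wz": 4}
    - {"claw": -1, "dx": 0, "dy": 0, "dz": 0, "wx": 0, "wy": 0, "wz": 4}
    - {"claw": -1, "dx": 0, "dy": 0, "dz": 0, "wx": 0, "wy": 0, "wz": 4}
    - {"claw": -1, "dx": 0, "dy": 0, "dz": 0, "wx": 0, "wy": 0, "wz": 4}
    - {"claw": -1, "dx": 0, "dy": 0, "dz": 0, "wx": 0, "wy": 0, "wz": 4}
    - {"claw": -1, "dx": 0, "dy": 0, "dz": 0, "wx": 0, "wy": 0, "wz": 4}
    - {"claw": -1, "dx": 0, "dy": 0, "dz": 0, "wx": 0, "wy": 0, "wz": 4}

```text
clock: 12.5
tcp_pos: [0.6476, 0.2092, 0.1592]
tool_rot: [-3.14, 0.001, 1.554]
force: [-4.5, -4.4, 1.1]
opening: 0.0156
gripper_force: 30.2
```

```bash
python3 -c "
from bench import r
s=r.observe();print(s['ft_torque'],s['force'],s['tool_rot'],s['q'])"; python3 chk.py c6
```

```text
[-1.03873727  0.99993743  0.52945157] [-4.46311588 -4.40615183  1.12555226] [-3.14047712e+00  1.33533440e-03  1.55379293e+00] [ 2.75378000e-01  1.62395087e-01  1.52786051e+00 -9.63832448e-04
  1.45279018e+00  2.92496306e-01]
[0.64761465 0.20921042 0.15915074] [-3.14047712e+00  1.33533440e-03  1.55379293e+00] [ 2.75378000e-01  1.62395087e-01  1.52786051e+00 -9.63832448e-04
  1.45279018e+00  2.92496306e-01]
scene collar 535 [0.6243 0.1827 0.0974] [0.6731 0.231  0.1112]
scene blade 273 [0.6309 0.1762 0.0832] [0.6769 0.2307 0.0948]
scene disc [0.623  0.1803 0.0932] [0.6742 0.2315 0.1029]
side collar 198 [0.6238 0.1817 0.0973] [0.672  0.2251 0.1123]
side blade 110 [0.6207 0.1792 0.0833] [0.6729 0.2135 0.095 ]
side disc [0.6213 0.18   0.0936] [0.6721 0.225  0.1028]
```

View pics/c6.png

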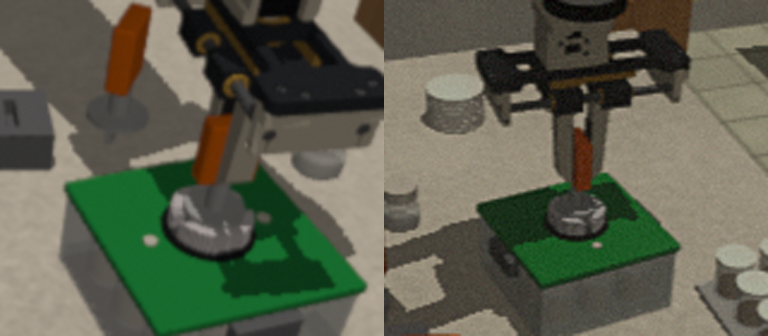

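The torque rose to 0.53 N m, well above friction, so the lock is at its stop. The collar is seated on the disc (crop left (210,215)). I'll ease back 3° within the play and open the fingers.

Request:
apply_moves:
  rows:
    - {"claw": -1, "dx": 0, "dy": 0, "dz": 0, "wx": 0, "wy": 0, "wz": -2}
    - {"claw": -1, "dx": 0, "dy": 0, "dz": 0, "wx": 0, "wy": 0, "wz": -3}
    - {"claw": -1, "dx": 0, "dy": 0, "dz": 0, "wx": 0, "wy": 0, "wz": -3}
    - {"claw": -0.5, "dx": 0, "dy": 0, "dz": 0, "wx": 0, "wy": 0, "wz": -3}
    - {"claw": -0.3, "dx": 0, "dy": 0, "dz": 0, "wx": 0, "wy": 0, "wz": -3}
    - {"claw": 0, "dx": 0, "dy": 0, "dz": 0, "wx": 0, "wy": 0, "wz": -3}
    - {"claw": 0.3, "dx": 0, "dy": 0, "dz": 0, "wx": 0, "wy": 0, "wz": -3}
    - {"claw": 0.3, "dx": 0, "dy": 0, "dz": 0, "wx": 0, "wy": 0, "wz": -3}
    - {"claw": 0.3, "dx": 0, "dy": 0, "dz": 0, "wx": 0, "wy": 0, "wz": -3}
    - {"claw": 0.3, "dx": 0, "dy": 0, "dz": 0, "wx": 0, "wy": 0, "wz": -3}

```text
clock: 13.6
tcp_pos: [0.648, 0.2098, 0.1591]
tool_rot: [3.142, -0.0, 1.606]
force: [-0.2, 0.5, -0.5]
opening: 0.0597
gripper_force: 0.0
```

Request:
apply_moves:
  rows:
    - {"claw": 0.3, "dx": 0, "dy": 0, "dz": -0.5, "wx": 0, "wy": 0, "wz": 0}
    - {"claw": 0.3, "dx": 0, "dy": 0, "dz": -1.5, "wx": 0, "wy": 0, "wz": 0}
    - {"claw": 0.3, "dx": 0, "dy": 0, "dz": -3, "wx": 0, "wy": 0, "wz": 0}
    - {"claw": 0.3, "dx": 0, "dy": 0, "dz": -5, "wx": 0, "wy": 0, "wz": 0}
    - {"claw": 0.3, "dx": 0, "dy": 0, "dz": -7, "wx": 0, "wy": 0, "wz": 0}
    - {"claw": 0.3, "dx": 0, "dy": 0, "dz": -9, "wx": 0, "wy": 0, "wz": 0}
    - {"claw": 0.3, "dx": 0, "dy": 0, "dz": -11, "wx": 0, "wy": 0, "wz": 0}
    - {"claw": 0.3, "dx": 0, "dy": 0, "dz": -12, "wx": 0, "wy": 0, "wz": 0}
    - {"claw": 0.3, "dx": 0, "dy": 0, "dz": -12, "wx": 0, "wy": 0, "wz": 0}
    - {"claw": 0.3, "dx": 0, "dy": 0, "dz": -12, "wx": 0, "wy": 0, "wz": 0}

```text
clock: 14.6
tcp_pos: [0.6479, 0.2097, 0.2787]
tool_rot: [-3.141, 0.0, 1.606]
force: [0.2, 0.8, -0.3]
opening: 0.0607
gripper_force: 0.0
```

```bash
python3 look.py w7
python3 - <<'E'
from lock import *
z=np.load('w7.npz');a=cv2.resize(z['im'],(400,300));T=[a]
W=z['W'];h=cv2.cvtColor(z['im'],cv2.COLOR_BGR2HSV)
m=(cv2.inRange(h,(3,150,60),(14,255,255))>0)&(np.hypot(W[...,0]-.647,W[...,1]-.208)<.05)
t=m&(W[...,2]>.17)&(W[...,2]<.19);print(t.sum(),line(W[t][:,:2]),np.median(W[t][:,2]))
lock(z['im'],W,(.648,.207))
im,d=r.read_camera('scene');W=cloud('scene',d);h=cv2.cvtColor(im,cv2.COLOR_BGR2HSV)
m=(cv2.inRange(h,(3,150,60),(14,255,255))>0)&(np.hypot(W[...,0]-.647,W[...,1]-.208)<.05);p=W[m];print(p.min(0),p.max(0))
T.append(cv2.resize(im[130:280,290:490],(400,300),interpolation=2));cv2.imwrite('pics/c7.png',np.hstack(T))
E
```

```text
14.6 [0.64790788 0.20974969 0.27871263] [-3.14127256e+00  1.00524337e-04  1.60589004e+00] [ 2.75642029e-01  1.22457780e-01  1.37829496e+00 -2.14247860e-05
  1.64117474e+00  2.40546827e-01]
634 (array([0.6469, 0.2105]), np.float64(-87.6), array([0.0043, 0.0113])) 0.17771095611870202
disc [0.6465 0.2079] 0.028717081993818283
slot deep 30 (array([0.6429, 0.2287]), np.float64(19.5), array([0.0016, 0.0025]))
slot dark 1142 (array([0.6457, 0.2308]), np.float64(2.2), array([0.0006, 0.0039]))
dots 67 (array([0.645 , 0.2425]), np.float64(-64.1), array([0.003 , 0.0261]))
[0.64056484 0.18708649 0.1296229 ] [0.65745912 0.22739076 0.18051047]
```

View pics/c7.png

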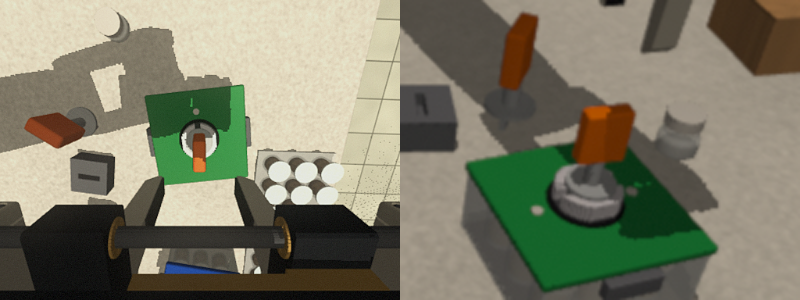

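The key stands upright in the green lock (right crop (605,135)) with its collar down. Handle top is at 0.178, as expected, handle yaw is -87.6° against a dots line of about -82°, and the gripper is clear. Handing in.

```bash
python3 -c "
from bench import r
print(r.job_done())"
```

```text
the job is handed in; nothing more can be done
None
```

The small orange key stands released and upright in the green box's lock, which I turned clockwise to its stop; the blue box's lock was not touched, and I handed the job in at about 15 s (no verdict was returned).

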